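# Load the solder reel holder and hold its wire clamp open

## Task

Load the reel holder: put the spacer collar on the upright post first, fully home on the plate, then the solder reel on top of it, fully home on the collar, and let go of both. Then pull the spring-loaded clamp handle out, away from the post, until its pointer lines up with the pointed mark beside it, and keep holding it there so that I can feed the wire through: finish while still gripping the handle, as it springs shut if released. Leave the cleaner tin, the flux jar and the screwdriver where they are.

Things in the scene. Friction and masses are not known exactly. Their poses are not given: they have to be found in the camera images.
- collar_center (a point): Plain aluminium spacer collar, loose, standing flat on the bench: outer diameter 40 mm, bore 17 mm, height 18 mm, about 50 g. This point is its centre, half-way up (9 mm above its underside); z is its axis.
- reel_center (a point): Reel of solder wire, loose, standing upright: two black flanges of diameter 54 mm and 4 mm thick, at the bottom and top, grey wire of diameter 45 mm between, bore 17 mm right through, height 42 mm, about 200 g. This point is its centre, half-way up (21 mm above its underside); z is its axis.
- post_foot (a point): Foot of the steel post of the reel holder, which is fixed to the bench: on the post's axis, at the top face of the dark steel plate (240 x 100 x 10 mm), so 10 mm above the bench. Post 12 mm in diameter, 50 mm high above the plate, its top 6 mm tapered. Holder axes: z up, x along the plate from clamp to post, y across. With both rings home the collar's centre is 9 mm and the reel's 39 mm above this point.
- handle_top (a point): Centre of the top face of the clamp's upright black handle plate: 12 mm thick along the holder's x, 34 mm wide along y, standing 44 mm above the slide, top 64 mm above the bench. Axes as the holder's. When shut, 135 mm from the post's axis. 44 mm of free space between it and the clamp jaw on the post's side, nothing on the other side.
- clamp (a joint): Travel of the clamp slide, m: 0 = shut (spring rest), grows as the handle is pulled along the holder's -x (away from the post), end stop 0.06. The spring pulls it shut with 3.6 N at 0 plus 120 N per m of travel, so about 7 to 10 N at the mark; it does not latch.
- pointer (a point): Tip of the small aluminium cone pointer on the +y side of the handle, level with the middle of the handle plate's thickness, 25 mm above the bench; it moves with the handle.
- mark_tip (a point): Tip of the pointed aluminium mark on a small bright aluminium block (12 x 9 x 21 mm) fixed to the plate on the +y side of the slide; it points at the slide, level with the pointer and 1 mm clear of its path; axes as the holder's. The clamp is out to the mark when pointer and mark have the same position along the holder's x: 30 to 50 mm of travel, different each time.
- guide_block (a point): Centre of the top of the grey guide block on the holder, between post and clamp: 14 mm along the holder's x, 50 mm along y, top 40 mm above the bench; 66 mm from the post's axis. The clamp jaw (12 mm thick, 40 mm wide, top 38 mm above the bench) shuts against its side away from the post.
- tip_tin: Bystander: round steel tip-cleaner tin with brass wool, 68 mm in diameter, about 32 mm high; origin at the centre of its underside. Leave alone.
- flux_jar: Bystander: small amber jar with a white cap, 40 mm in diameter, 45 mm high; origin at the centre of its underside. Leave alone.
- driver: Bystander: screwdriver lying along its x axis, 170 mm long; origin at its underside. Leave alone.

How it is judged:
On the way, in this order (a step that is already met when the one before it is completed fails the run):
1. the collar is fully home on the post (horizontal distance between collar_center and post_foot below 0.005 m and z of collar_center in the frame of post_foot between 0.006 and 0.0115 m and angle between collar_center's own z axis and vertical below 0.08 rad), for 0.2 s.
2. the reel is fully home on the post, on the collar, and both are let go (all of step 1 and horizontal distance between reel_center and post_foot below 0.005 m and z of reel_center in the frame of post_foot between 0.036 and 0.0415 m and angle between reel_center's own z axis and vertical below 0.08 rad and contact force between the fingers and collar below 0.1 N and contact force between the fingers and reel below 0.1 N), for 0.2 s.
3. the clamp handle is held out at the mark (x of pointer in the frame of mark_tip between -0.005 and 0.005 m and contact force between the fingers and clamp above 1 N), for 0.5 s.
At the end, for the whole second after the job is handed in: Collar flat on the plate (within 2.5 mm) and reel flat on the collar (within 2.5 mm), both on the post (centres within 5 mm of its axis) and released; the clamp's pointer within 5 mm of the mark along the slide and still, the fingers still holding the handle (over 1 N) (all of step 2 and all of step 3 and velocity of joint clamp between -0.01 and 0.01 m/s); the arm keeps its last pose, push and grip.
It fails at once if the cleaner tin is moved more than 30 mm (distance of tip_tin from where it was at the start of the episode above 0.03 m).
It fails at once if the flux jar is moved more than 30 mm (distance of flux_jar from where it was at the start of the episode above 0.03 m).
It fails at once if the screwdriver is moved more than 30 mm (distance of driver from where it was at the start of the episode above 0.03 m).
It also fails if it takes over 72 s, if anything falls off the work surface, if the arm or the gripper's body presses on something with over 40 N, if the wrist force passes 120 N, or if a joint passes its speed limit or range.

## Robot

A 7-joint arm with a two-finger parallel gripper is mounted at the origin on the work surface. World frame = base frame: x ahead of the robot, y to its left, z up, the work surface at z = 0. Lengths are in m, angles in rad, forces in N, time in s.
With the tool pointing down it reaches from about 0.425 to 0.975 m from the base axis. Payload 16.7 kg.
Tool frame: the origin (TCP) lies between the finger pads; the fingertips stand finger_overhang ahead of it and the grasp point (between the pads) lies 6 mm ahead of it (finger_overhang is the distance from the TCP to the fingertips, in m); z points along the fingers, y is the line along which they close (so a half turn about z gives the same grasp; the last joint's range is limited). The gripper opens to 85 mm and grips with 20 to 120 N. Pads are 22 mm wide; open, the fingers measure 114 mm over their backs; the gripper's body (76 mm by 85 mm) begins 54 mm behind the grasp point. The pads swing forward as they close: fully open they stand 13 mm farther back than shut.
Start: joints at [-1.496, 0.426, 0.074, 1.606, -0.034, 1.111, -0.067], TCP at [0.15, 0.658, 0.256] pointing down, gripper open.
Joint ranges: [-2.85, 2.85], [-0.5, 2.14], [-1.23, 1.37], [0.21, 2.46], [-1.02, 4.16], [0.16, 2.05], [-2.73, 2.73]. Speed limits (rad/s): [1.89, 1.89, 2.39, 2.39, 3.01, 3.01, 3.01].

## Interface

Orientations are given as a unit quaternion [x, y, z, w].
In Python, from rig import * gives the robot as it stands.
- The arm moves only by the tool drive_tool, never from a script. Its argument "moves" is a list of rows, each a list of 3 entries, a list of its own where there are three numbers: the turn, a rotation vector about the tool's x, y, z in rad, then the shift along the tool's x, y, z in m, then the opening, from 0 (shut) to 1 (fully open). In form: [[[rx, ry, rz], [dx, dy, dz], grip], ...]. A call has 1 to 12 rows; each row shifts and turns the commanded pose from where the row before left it, along the tool's axes as they then stand; what a row does not reach is not made up. A row lasts 1/10 s, in which the tool goes at most 50 mm and 8.59 degrees, less where a joint would pass 70% of its speed; a pose out of reach is approached as far as the arm can. A call is refused whole if a number of a shift passes 0.05 or a number of a turn 0.15, either way. A call with a gripper value outside its range is refused whole. The fingers move at their own pace and stop on an object; the grip force is fixed at half the most. Time passes only in rows, so rows that do not move let the fingers close. It gives the time, the measured TCP pose, the force, the opening and the grip force at its end, in the units of the state.
- observe(): the state, without advancing time (a new reading comes with each control period).
- grab_frame(name): name is "scene" or "top" or "wrist"; returns a dict with "frame" (480x640x3 uint8, red, green, blue), "fx", "fy", "cx", "cy" (pixels), "extrinsics" (4x4, takes a point from world to camera coordinates); the wrist camera has in their place "mount" (4x4, takes a point from camera to tool coordinates, whose origin is the TCP and whose axes are the flange's). Camera axes: x right, y down, z forward; pixel columns grow to the right and rows downward; lengths in m; the calibration is good to about 2 mm. A picture is of the moment at which its call begins: read the wrist's pose just before it. There is no depth.
- close_job(): hands the job in; it is judged then, once.
The state is a dict: "time_s": time; "joints": joint angles; "dq": joint speeds; "joint_efforts": joint torques, N m; "tcp_pos": TCP position; "ee_rot": TCP orientation; "wrist_force": force on the tool from outside, world axes, zero at the start; "moment": the same for the moment, N m; "finger_gap": opening from 0.0 (shut) to 1.0 (fully open); "grip_force": force on a finger pad.
Only numpy, scipy, OpenCV 4.12 (cv2) and the standard library are available. Lean on these libraries where they do the work, as an engineer would, in place of code of your own. Each camera call takes 0.05 s, during which the arm holds its last target. There are 200 camera calls.

## Working session

There is one attempt and no reset: what is moved stays moved. The work goes in short steps, Python scripts to look and compute and a tool call to move; the robot and the scene stay as the last step left them, time stands still between calls to the robot, and variables do not carry over. Pictures are saved under pics/ and viewed, at most 11 in all, crops included, and the job is handed in when it is done.

Besides the shell and the picture viewer there is one more tool, called as name([rows], argument=value, ...), one row to a line, values as JSON. drive_tool: Moves the arm, as the interface text tells. Its arguments: {"type":"object","properties":{"moves":{"type":"array"}},"required":["moves"]}

```bash
mkdir -p pics
python3 - <<'E'
from rig import *
import cv2,numpy as np
s=observe();print({k:np.round(v,3) for k,v in s.items()})
for n in("scene","top"):
    f=grab_frame(n);cv2.imwrite(f"pics/{n}0.png",f["frame"][:,:,::-1])
    print(n,f["fx"],f["fy"],f["cx"],f["cy"],np.round(f["extrinsics"],4).tolist())
f=grab_frame("wrist");print(f["fx"],f["cx"],f["cy"],np.round(f["mount"],4).tolist())
import rig;print([x for x in dir(rig) if x[0]!='_'])
E
```

```text
{'time_s': np.float64(0.0), 'joints': array([-1.496,  0.427,  0.074,  1.607, -0.034,  1.111, -0.067]), 'dq': array([-0.001, -0.   , -0.   , -0.001,  0.001,  0.001,  0.   ]), 'joint_efforts': array([-1.0000e-03, -9.4986e+01,  3.7600e+00, -4.6347e+01,  1.9000e-02,
        1.1000e-02, -0.0000e+00]), 'tcp_pos': array([0.15 , 0.658, 0.256]), 'ee_rot': array([ 0.112,  0.994, -0.001, -0.   ]), 'wrist_force': array([0.15 , 1.175, 0.015]), 'moment': array([ 0.028, -0.018, -0.061]), 'grip_force': np.float64(0.0), 'finger_gap': np.float64(0.997)}
scene 606.2203870293276 606.2203870293276 318.72516651605036 247.6414589842576 [[-0.8694, 0.494, 0.0076, 0.5491], [0.2922, 0.5266, -0.7983, -0.1048], [-0.3984, -0.6919, -0.6022, 1.4965], [0.0, 0.0, 0.0, 1.0]]
top 531.8596024834569 531.8596024834569 322.00303305970135 240.3961722165718 [[-0.0096, -0.9999, 0.0121, -0.0135], [-0.9927, 0.0081, -0.1203, 0.6378], [0.1201, -0.0131, -0.9927, 1.2221], [0.0, 0.0, 0.0, 1.0]]
342.17024367576846 314.6976090912402 235.33822357978298 [[-0.0007, -0.9596, -0.2813, 0.0711], [1.0, -0.0007, 0.0, 0.0], [-0.0002, -0.2813, 0.9596, -0.1172], [0.0, 0.0, 0.0, 1.0]]
['PlanningError', 'close_job', 'finger_overhang', 'grab_frame', 'observe']
```

View pics/top0.png

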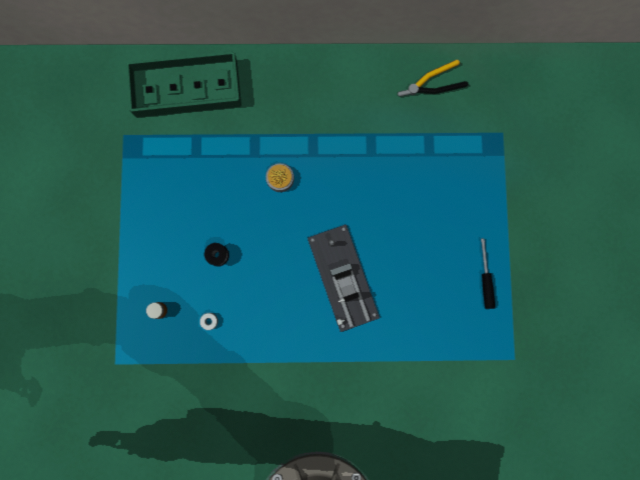

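View pics/scene0.png

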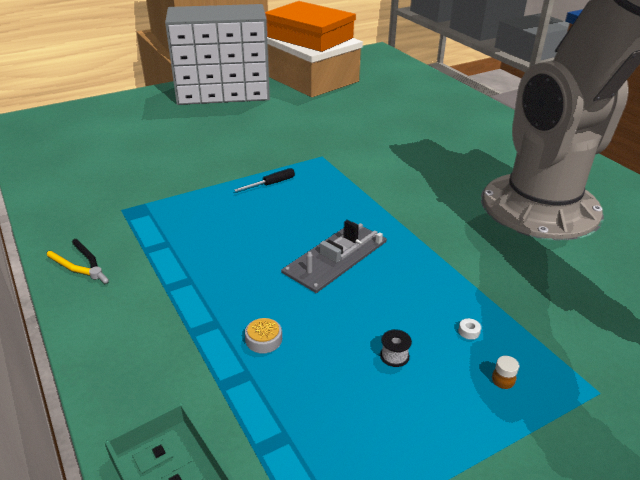

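The top view shows the collar at (208,321), reel (217,254), jar (156,310), tin (280,177) and holder plate with its post near (331,241) and handle near (349,293). The driver is far off at (487,275).

```bash
cat > h.py <<'E'
from rig import *
import cv2,numpy as np
from scipy.spatial.transform import Rotation as R
def cast(f,uv,z,T=None):
    """pixel -> world at height z. T: camera->world"""
    if T is None: T=np.linalg.inv(f["extrinsics"])
    d=T[:3,:3]@np.array([(uv[0]-f["cx"])/f["fx"],(uv[1]-f["cy"])/f["fy"],1])
    return T[:3,3]+d*(z-T[2,3])/d[2]
def wristcam(name=None):
    s=observe();T=np.eye(4);T[:3,:3]=R.from_quat(s["ee_rot"]).as_matrix();T[:3,3]=s["tcp_pos"]
    f=grab_frame("wrist")
    if name: cv2.imwrite(f"pics/{name}.png",f["frame"][:,:,::-1])
    return f,T@f["mount"],s
def blobs(m,amin=20):
    n,l,st,c=cv2.connectedComponentsWithStats(m.astype(np.uint8))
    return [(st[i,4],c[i],l==i,st[i,:4]) for i in range(1,n) if st[i,4]>amin]
def toolshift(s,p):
    return np.round(R.from_quat(s["ee_rot"]).inv().apply(np.array(p)-s["tcp_pos"]),4)
E
python3 - <<'E'
from h import *
print("overhang",finger_overhang)
f=grab_frame("top");im=f["frame"];hsv=cv2.cvtColor(im,cv2.COLOR_RGB2HSV)
roi=np.zeros(im.shape[:2],bool);roi[160:362,125:470]=1
m=((hsv[:,:,1]<110)|(hsv[:,:,2]<60))&roi
for a,c,mm,st in blobs(m,60):
    r=cv2.minAreaRect(np.argwhere(mm)[:,::-1].astype(np.float32))
    print(a,c.round(1),st,"rect",np.round(r[0],1),np.round(r[1],1),round(r[2],1))
    if a>1500:
        print("corners",[(b.round(0).tolist(),cast(f,b,.01)[:2].round(4).tolist()) for b in cv2.boxPoints(r)])
    print("  z.018",cast(f,c,.018)[:2].round(4),"z.042",cast(f,c,.042)[:2].round(4))
cv2.imwrite("pics/topc.png",cv2.resize(im[215:340,290:395,::-1],None,fx=5,fy=4.7,interpolation=cv2.INTER_CUBIC))
E
```

```text
overhang 0.025
199 [280.2 179.5] [266 163  28  29] rect [279.5 177. ] [28. 27.] 90.0
  z.018 [0.7907 0.0813] z.042 [0.785  0.0797]
4030 [343.2 277.8] [308 225  71 106] rect [342.8 277.6] [99.2 41.4] 70.3
corners [([307.0, 238.0], [0.6475, 0.0177]), ([346.0, 224.0], [0.6809, -0.0775]), ([379.0, 317.0], [0.4551, -0.1537]), ([340.0, 331.0], [0.4232, -0.0601])]
  z.018 [ 0.5497 -0.0692] z.042 [ 0.5485 -0.0679]
447 [216.6 254.1] [205 243  25  23] rect [217. 254.] [22. 24.] 90.0
  z.018 [0.6092 0.2335] z.042 [0.6069 0.229 ]
307 [156.7 310. ] [146 302  22  17] rect [156.5 310. ] [16. 21.] 90.0
  z.018 [0.4776 0.3727] z.042 [0.4778 0.3656]
224 [208.4 321. ] [200 313  18  17] rect [208.5 321. ] [16. 17.] 90.0
  z.018 [0.4507 0.2505] z.042 [0.4514 0.2457]
```

View pics/topc.png

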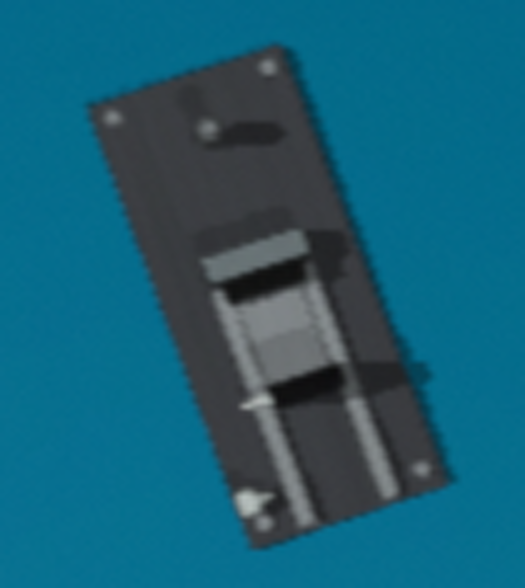

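drive_tool([
  [[0,0,0.127],[0,0,0],1],
  [[0,0,0.127],[0,0,0],1],
  [[0,0,0.127],[0,0,0],1],
  [[0,0,0.127],[0,0,0],1],
  [[0,0,0.127],[0,0,0],1],
  [[0,0,0.127],[0,0,0],1],
  [[0,0,0.127],[0,0,0],1],
  [[0,0,0.127],[0,0,0],1],
])

```text
time_s: 1.0
tcp_pos: [0.1498, 0.658, 0.2561]
ee_rot: [0.583, 0.812, -0.0, 0.0]
wrist_force: [-0.5, 0.0, -0.2]
finger_gap: 0.995
grip_force: 0.0
```

Run:
```python
from h import *
s=observe();print(s["tcp_pos"],R.from_quat(s["ee_rot"]).as_matrix().round(3).tolist(),s["joints"].round(2) if hasattr(s["joints"],'round') else s["joints"])
print(toolshift(s,[.4507,.2505,.2]))
f=grab_frame("top");print("post",cast(f,(331.4,242),.06),"handle",cast(f,(351.4,296.3),.064))
```

```text
[0.14979646 0.65800642 0.25609692] [[-0.32, 0.947, -0.0], [0.947, 0.32, -0.0], [-0.0, -0.0, -1.0]] [-1.65  0.44  0.28  1.62 -0.13  1.11 -1.01]
[-0.4823  0.1547  0.0562]
post [ 0.63114865 -0.04071816  0.06      ] handle [ 0.5048572  -0.08502435  0.064     ]
```

drive_tool([
  [[0,0,0],[-0.044,0.014,0.005],1],
  [[0,0,0],[-0.044,0.014,0.005],1],
  [[0,0,0],[-0.044,0.014,0.005],1],
  [[0,0,0],[-0.044,0.014,0.005],1],
  [[0,0,0],[-0.044,0.014,0.005],1],
  [[0,0,0],[-0.044,0.014,0.005],1],
  [[0,0,0],[-0.044,0.014,0.005],1],
  [[0,0,0],[-0.044,0.014,0.005],1],
  [[0,0,0],[-0.044,0.014,0.005],1],
  [[0,0,0],[-0.044,0.014,0.005],1],
  [[0,0,0],[-0.042,0.015,0.006],1],
  [[0,0,0],[0,0,0],1],
])

```text
time_s: 2.25
tcp_pos: [0.4559, 0.2473, 0.2]
ee_rot: [0.583, 0.813, -0.0, 0.001]
wrist_force: [0.3, 1.2, 0.1]
finger_gap: 0.998
grip_force: 0.0
```

Run:
```python
from h import *
f,T,s=wristcam("w1");print(s["tcp_pos"])
```

```text
[0.45590917 0.24730589 0.20003875]
```

View pics/w1.png

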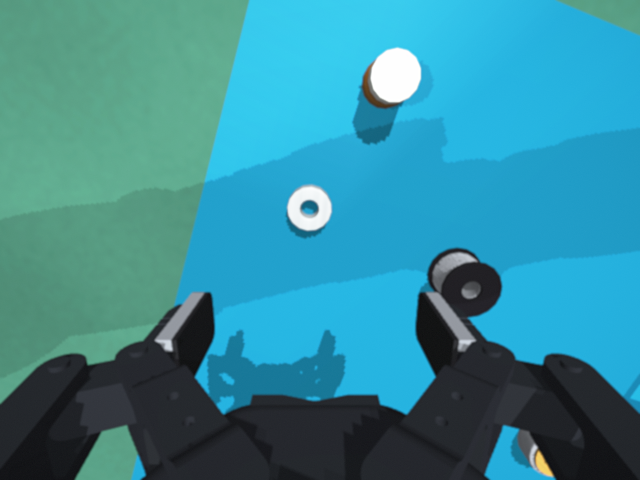

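Wrist view: collar at (309,207), reel top flange at (471,288), jar (395,75), both fingers in the lower half.

```bash
cat >> h.py <<'E'
def white(f,lo=170,box=None):
    hsv=cv2.cvtColor(f["frame"],cv2.COLOR_RGB2HSV);m=(hsv[:,:,1]<60)&(hsv[:,:,2]>lo)
    return m
E
python3 - <<'E'
from h import *
f,T,s=wristcam()
m=white(f);m[:150]=0;m[270:]=0
for a,c,mm,st in blobs(m,300):
    cn=max(cv2.findContours(mm.astype(np.uint8),cv2.RETR_EXTERNAL,cv2.CHAIN_APPROX_NONE)[0],key=len)
    e=cv2.fitEllipse(cn);print(a,c,e)
    hole=[b for b in blobs(~mm,10) if b[0]<2000]
    p=cast(f,e[0],.018,T);print("collar",p,[cast(f,h[1],.018,T) for h in hole]);print(toolshift(s,p))
hsv=cv2.cvtColor(f["frame"],cv2.COLOR_RGB2HSV)
m=(hsv[:,:,2]<75);m[:,:400]=0;m[:235]=0;m[325:]=0;m[300:,:455]=0
for a,c,mm,st in blobs(m,500):
    cn=max(cv2.findContours(mm.astype(np.uint8),cv2.RETR_EXTERNAL,cv2.CHAIN_APPROX_NONE)[0],key=len)
    print(a,c,st)
g=f["frame"][275:305,455:490].astype(int).sum(2);b=[x for x in blobs(g>180,15)]
for x in b: print("bore?",x[0],x[1]+[455,275],cast(f,x[1]+[455,275],.042,T))
E
```

```text
1346 [309.70505201 211.16716196] ((309.7304992675781, 211.10643005371094), (42.930992126464844, 44.422481536865234), 4.726371765136719)
collar [0.44856034 0.25430388 0.018     ] [array([0.44862854, 0.25463281, 0.018     ])]
[ 0.0062 -0.0041  0.1821]
2146 [472.13373719 291.60251631] [441 264  60  61]
bore? 267 [470.45692884 293.84269663] [0.60524991 0.23433713 0.042     ]
```

drive_tool([
  [[0,0,0],[0.006,-0.004,0.04],1],
  [[0,0,0],[0,0,0.04],1],
  [[0,0,0],[0,0,0.03],1],
  [[0,0,0],[0,0,0],1],
])

```text
time_s: 2.75
tcp_pos: [0.4448, 0.2571, 0.0874]
ee_rot: [0.58, 0.815, -0.003, -0.001]
wrist_force: [0.3, -0.1, -0.4]
finger_gap: 1.0
grip_force: 0.0
```

```bash
cat >> h.py <<'E'
def ring(f,T,z,rows=(0,480),cols=(0,640)):
    m=white(f);k=np.zeros_like(m);k[rows[0]:rows[1],cols[0]:cols[1]]=1;m&=k
    a,c,mm,st=max(blobs(m,300),key=lambda b:b[0])
    cn=max(cv2.findContours(mm.astype(np.uint8),cv2.RETR_EXTERNAL,cv2.CHAIN_APPROX_NONE)[0],key=len)
    return cv2.fitEllipse(cn),cast(f,cv2.fitEllipse(cn)[0],z,T),[(h[0],h[1],cast(f,h[1],z,T)) for h in blobs(~mm,10) if h[0]<5000]
E
python3 - <<'E'
from h import *
f,T,s=wristcam("w2");print(s["tcp_pos"])
e,p,h=ring(f,T,.018,(120,480),(220,420));print(e,p,h,toolshift(s,p))
E
```

```text
[0.44481505 0.25710339 0.08735581]
((319.5727233886719, 266.9463806152344), (64.86365509033203, 68.44186401367188), 16.67184066772461) [0.4482655 0.2554249 0.018    ] [(np.int32(410), array([320.4902439 , 267.08536585]), array([0.44879998, 0.25551922, 0.018     ]))] [-0.0026  0.0031  0.0693]
```

View pics/w2.png

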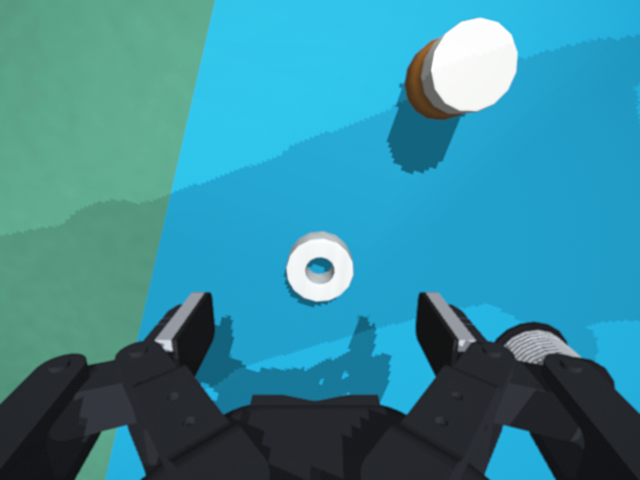

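drive_tool([
  [[0,0,0],[-0.002,0.003,0.022],1],
  [[0,0,0],[0,0,0.02],1],
  [[0,0,0],[0,0,0.012],1],
  [[0,0,0],[0,0,0.008],1],
  [[0,0,0],[0,0,0],1],
  [[0,0,0],[0,0,0],1],
])

```text
time_s: 3.4
tcp_pos: [0.4511, 0.2564, 0.0291]
ee_rot: [0.581, 0.814, 0.0, 0.0]
wrist_force: [0.1, -0.1, -0.1]
finger_gap: 1.001
grip_force: 0.0
```

Run:
```python
from h import *
f,T,s=wristcam();print(s["tcp_pos"],s["wrist_force"],s["finger_gap"])
e,p,h=ring(f,T,.018,(200,480),(220,420));print(e,p,h,toolshift(s,p))
```

```text
[0.45111832 0.25640209 0.02909399] [ 0.14418873 -0.05428374 -0.08639812] 1.001178452298936
((307.0705871582031, 310.3279113769531), (89.16809844970703, 94.99559783935547), 15.214141845703125) [0.4479387  0.25645143 0.018     ] [(np.int32(727), array([308.39477304, 311.70288858]), array([0.44866574, 0.25602442, 0.018     ]))] [ 0.0011 -0.003   0.0111]
```

drive_tool([
  [[0,0,0],[0,-0.003,0],0.8],
  [[0,0,0],[0,0,0],0.65],
  [[0,0,0],[0,0,0],0.55],
  [[0,0,0],[0,0,0],0.55],
  [[0,0,0],[0,0,0],0.55],
])

```text
time_s: 3.95
tcp_pos: [0.448, 0.2552, 0.0283]
ee_rot: [0.581, 0.814, 0.0, 0.0]
wrist_force: [-0.7, -0.3, -0.1]
finger_gap: 0.549
grip_force: 0.0
```

drive_tool([
  [[0,0,0],[0,0,0],0.5],
  [[0,0,0],[0,0,0],0.4],
  [[0,0,0],[0,0,0],0.1],
  [[0,0,0],[0,0,0],0],
  [[0,0,0],[0,0,0],0],
  [[0,0,0],[0,0,0],0],
])

```text
time_s: 4.55
tcp_pos: [0.448, 0.2551, 0.0287]
ee_rot: [0.581, 0.814, 0.0, -0.0]
wrist_force: [-3.0, -2.0, 13.0]
finger_gap: 0.434
grip_force: 58.7
```

Run:
```python
from h import *
f,T,s=wristcam("w3");print(s["tcp_pos"],s["wrist_force"],s["finger_gap"],s["grip_force"])
for r in (200,):
    e,p,h=ring(f,T,.018,(r,480),(220,420));print(e,p,h,toolshift(s,p))
```

```text
[0.44800919 0.25514045 0.0287267 ] [-3.03254009 -1.9993002  12.99802591] 0.43370809532015286 58.65707237273455
((313.4254150390625, 309.86474609375), (83.6897964477539, 97.00983428955078), 16.14601707458496) [0.44719864 0.25643922 0.018     ] [(np.int32(719), array([316.43810848, 311.55910987]), array([0.4486396 , 0.25610213, 0.018     ]))] [ 0.0015 -0.0003  0.0107]
```

View pics/w3.png

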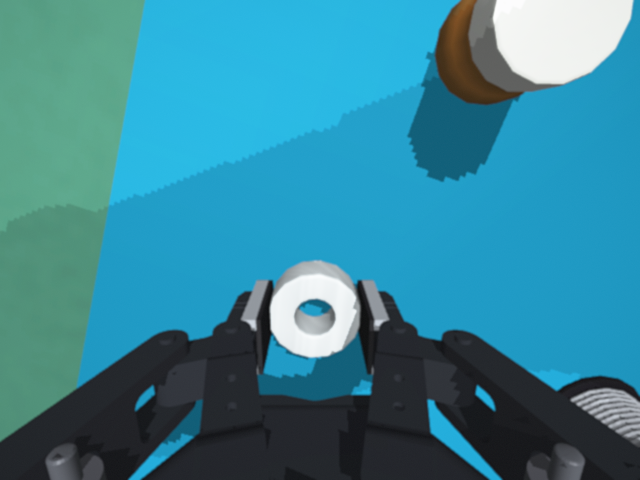

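drive_tool([
  [[0,0,0],[0,0,-0.03],0],
  [[0,0,0],[0,0,-0.05],0],
  [[0,0,0],[-0.03,0.007,-0.05],0],
  [[0,0,0],[-0.045,0.009,0],0],
  [[0,0,0],[-0.045,0.009,0],0],
  [[0,0,0],[-0.045,0.009,0],0],
  [[0,0,0],[-0.045,0.009,0],0],
  [[0,0,0],[-0.045,0.009,0],0],
  [[0,0,0],[-0.045,0.009,0],0],
  [[0,0,0],[-0.045,0.009,0],0],
  [[0,0,0],[-0.023,0.009,0],0],
  [[0,0,0],[0,0,0],0],
])

```text
time_s: 5.8
tcp_pos: [0.641, -0.0676, 0.1508]
ee_rot: [0.583, 0.813, -0.001, 0.001]
wrist_force: [-0.8, -0.3, -1.3]
finger_gap: 0.437
grip_force: 61.0
```

drive_tool([
  [[0,0,0],[0,0,0],0],
  [[0,0,0],[0,0,0],0],
])

```text
time_s: 6.0
tcp_pos: [0.6393, -0.0623, 0.1506]
ee_rot: [0.581, 0.814, -0.0, -0.0]
wrist_force: [0.6, -0.8, -0.7]
finger_gap: 0.438
grip_force: 61.0
```

Run:
```python
from h import *
f,T,s=wristcam("w4");print(s["tcp_pos"],s["ee_rot"],s["wrist_force"],s["finger_gap"],s["grip_force"])
```

```text
[ 0.63930784 -0.06228812  0.15061583] [ 5.80560804e-01  8.14216765e-01 -3.26161860e-05 -4.59712456e-04] [ 0.56615834 -0.83334613 -0.6798866 ] 0.43753051142600813 61.0110841691494
```

View pics/w4.png

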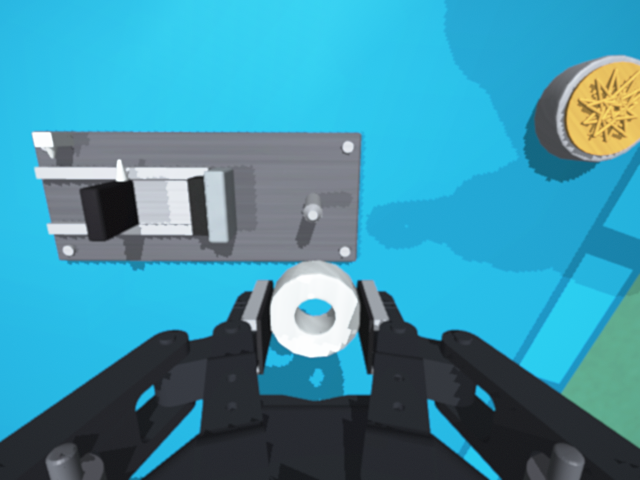

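Wrist view: post from base ~(312,197) to top ~(313,215), plate edges level, collar held at (315,312), handle (110,208), pointer (121,160), mark block (43,140).

Run:
```python
from h import *
f,T,s=wristcam();print(s["tcp_pos"])
g=cv2.cvtColor(f["frame"],cv2.COLOR_RGB2GRAY)
print(g[188:226:1,300:326:2])
```

```text
[ 0.63933379 -0.06210728  0.1507353 ]
[[131 131 130 131 130 130 130 130 130 130 129 129 130]
 [130 129 130 129 129 130 129 129 128 129 128 129 129]
 [130 129 130 131 130 130 128 129 130 129 130 129 129]
 [131 131 131 130 130 130 131 130 130 130 130 129 131]
 [131 131 130 129 130 131 133 129 129 130 130 126 128]
 [130 130 130 130 130 134 138 134 129 126 124 118 123]
 [129 129 129 129 131 138 143 142 136 123 119 113 116]
 [130 131 131 128 132 141 144 146 143 129 116 113 114]
 [130 131 131 127 132 141 144 146 145 134 117 115 115]
 [131 131 131 125 134 142 144 146 145 136 118 114 114]
 [131 131 128 122 133 142 144 145 145 137 118 114 115]
 [131 130 127 120 134 141 143 146 145 138 119 114 115]
 [131 131 127 120 135 142 144 145 144 138 120 114 114]
 [130 130 125 121 135 140 143 146 144 138 121 114 113]
 [129 129 122 122 136 142 144 146 144 138 121 113 114]
 [131 128 114 122 137 150 156 153 148 138 122 114 114]
 [131 126 104 126 150 172 177 174 166 142 122 114 114]
 [130 122 100 142 174 194 195 196 190 156 124 112 113]
 [129 116 109 168 192 198 202 204 198 174 132 112 117]
 [129 112 126 184
[... 328 characters left out ...]
57 202 225 225 225 209 162 152 137 128]
 [122 105 137 150 211 227 225 225 219 156 146 139 130]
 [130 112 132 142 211 227 225 225 221 150 140 141 131]
 [133 114 135 132 204 227 225 225 216 140 136 138 133]
 [130 106 129 122 190 228 226 226 201 125 131 137 133]
 [126  94 109 116 165 223 226 224 175 113 128 134 132]
 [123  89  94 111 133 193 210 195 138 110 127 129 129]
 [122  89  88 104 108 139 159 140 110 114 129 128 129]
 [117  89  85  92  96 105 112 106 117 123 129 129 129]
 [109  87  87  87  89 100  96 104 128 128 130 129 129]
 [103  86  86  85  87  92  89  97 125 130 129 129 129]
 [ 99  87  87  86  87  87  85  95 126 129 129 128 129]
 [ 92  87  87  87  86  86  85  98 127 129 129 129 128]]
```

Run:
```python
from h import *
f,T,s=wristcam()
g=cv2.cvtColor(f["frame"],cv2.COLOR_RGB2GRAY)
print(list(zip(range(256,364),g[256:364,315])))
P=cast(f,(312.2,214.8),.06,T);print("post top",P, toolshift(s,P))
zt=s["tcp_pos"][2]-.0107
for v in (356,335,298,275):
    print(v,toolshift(s,cast(f,(315,v),zt,T)))
```

```text
[(256, np.uint8(130)), (257, np.uint8(130)), (258, np.uint8(127)), (259, np.uint8(127)), (260, np.uint8(151)), (261, np.uint8(186)), (262, np.uint8(196)), (263, np.uint8(193)), (264, np.uint8(192)), (265, np.uint8(193)), (266, np.uint8(196)), (267, np.uint8(197)), (268, np.uint8(199)), (269, np.uint8(201)), (270, np.uint8(205)), (271, np.uint8(207)), (272, np.uint8(214)), (273, np.uint8(226)), (274, np.uint8(244)), (275, np.uint8(254)), (276, np.uint8(254)), (277, np.uint8(253)), (278, np.uint8(251)), (279, np.uint8(250)), (280, np.uint8(250)), (281, np.uint8(250)), (282, np.uint8(250)), (283, np.uint8(250)), (284, np.uint8(249)), (285, np.uint8(250)), (286, np.uint8(250)), (287, np.uint8(249)), (288, np.uint8(249)), (289, np.uint8(249)), (290, np.uint8(249)), (291, np.uint8(248)), (292, np.uint8(248)), (293, np.uint8(248)), (294, np.uint8(249)), (295, np.uint8(248)), (296, np.uint8(246)), (297, np.uint8(236)), (298, np.uint8(205)), (299, np.uint8(169)), (300, np.uint8(150)), (301, np.uint8(151)), (302, np.uint8(150)), (303, np.uint8(152)), (304, np.uint8(152)), (305, np.uint8(152)),
[... 762 characters left out ...]
8(253)), (341, np.uint8(254)), (342, np.uint8(254)), (343, np.uint8(254)), (344, np.uint8(254)), (345, np.uint8(254)), (346, np.uint8(254)), (347, np.uint8(254)), (348, np.uint8(254)), (349, np.uint8(254)), (350, np.uint8(254)), (351, np.uint8(254)), (352, np.uint8(254)), (353, np.uint8(254)), (354, np.uint8(255)), (355, np.uint8(254)), (356, np.uint8(230)), (357, np.uint8(155)), (358, np.uint8(103)), (359, np.uint8(97)), (360, np.uint8(101)), (361, np.uint8(100)), (362, np.uint8(101)), (363, np.uint8(101))]
post top [ 0.63046824 -0.04007129  0.06      ] [ 0.0237 -0.0013  0.0909]
356 [-0.0208  0.0003  0.0107]
335 [-0.0104  0.0003  0.0107]
298 [0.0069 0.0003 0.0107]
275 [0.0171 0.0003 0.0107]
```

drive_tool([
  [[0,0,0],[0.0255,-0.0016,0.02],0],
  [[0,0,0],[0,0,0.03],0],
  [[0,0,0],[0,0,0],0],
  [[0,0,0],[0,0,0],0],
  [[0,0,0],[0,0,0],0],
])

```text
time_s: 6.65
tcp_pos: [0.6307, -0.0403, 0.1023]
ee_rot: [0.581, 0.814, 0.0, 0.001]
wrist_force: [-0.1, -0.3, -0.0]
finger_gap: 0.439
grip_force: 61.0
```

Run:
```python
from h import *
f,T,s=wristcam();print(s["tcp_pos"],s["wrist_force"],toolshift(s,[.6305,-.0401,.06]))
g=cv2.cvtColor(f["frame"],cv2.COLOR_RGB2GRAY)
print(g[296:338,303:329:2])
```

```text
[ 0.63072493 -0.04029019  0.10231813] [-0.07016658 -0.33820438 -0.0345319 ] [ 0.0003 -0.0002  0.0423]
[[246 248 254 255 253 246 245 246 246 246 246 245 245]
 [246 247 253 254 250 237 234 237 243 244 245 244 245]
 [246 245 243 236 222 194 180 196 224 235 240 243 244]
 [244 235 197 158 141 124 113 127 160 195 224 237 243]
 [234 189 128  94  85  82  81  84 101 138 174 218 238]
 [188 123  88  80  81  82  81  79  84 114 132 169 224]
 [123  85  82  84  84  85  84  83  92 120 124 134 183]
 [ 86  82  84  84  85  85  85  84  92 115 122 123 143]
 [ 81  84  84  85  86  85  85  85  87  96 108 114 122]
 [ 84  85  85  85  86  85  84  84  84  85  91  95 107]
 [ 85  85  85  86  86  85  86  86  85  85  86  85  92]
 [ 86  87  86  86  87  87  87  86  86  86  85  85  86]
 [ 85  86  86  86  86  86  86  86  86  86  85  86  85]
 [ 84  86  85  86  86  86  86  86  86  86  85  85  85]
 [ 90  85  85  86  86  86  86  86  86  86  85  86  89]
 [111  87  84  86  87  86  86  86  86  85  85  88 100]
 [143 102  84  84  85  85  85  86  85  84  90 106 114]
 [168 134 100  88  84  84  83  83  84  91 114 137 128]
 [178 16
[... 612 characters left out ...]
96 196 194 194 192 192 188 181 174 166]
 [194 200 199 198 196 194 194 192 189 186 180 174 166]
 [194 201 201 199 198 195 193 191 189 184 178 173 165]
 [195 202 203 202 199 197 194 190 188 183 178 171 165]
 [199 200 204 203 202 198 195 191 188 183 176 171 171]
 [211 201 204 204 203 200 196 191 188 182 176 176 186]
 [226 210 206 206 205 201 196 192 188 183 182 190 218]
 [241 224 216 212 209 205 200 195 192 190 198 219 240]
 [249 241 229 224 219 215 211 204 203 209 225 241 248]
 [251 250 245 243 235 230 226 223 225 231 244 249 249]
 [251 252 252 254 251 247 244 242 244 247 250 249 248]
 [252 253 253 255 255 254 252 252 251 251 250 248 247]
 [254 254 253 254 255 254 253 251 251 250 248 247 247]]
```

drive_tool([
  [[0,0,0],[0.002,-0.0005,0],0],
  [[0,0,0],[0,0,0.01],0],
  [[0,0,0],[0,0,0.008],0],
  [[0,0,0],[0,0,0.006],0],
  [[0,0,0],[0,0,0],0],
  [[0,0,0],[0,0,0],0],
])

```text
time_s: 7.3
tcp_pos: [0.6288, -0.0382, 0.0766]
ee_rot: [0.581, 0.814, -0.0, -0.0]
wrist_force: [0.1, 0.3, 0.3]
finger_gap: 0.438
grip_force: 61.0
```

drive_tool([
  [[0,0,0],[0,0.0005,0.01],0],
  [[0,0,0],[0,0,0.01],0],
  [[0,0,0],[0,0,0.008],0],
  [[0,0,0],[0,0,0.006],0],
  [[0,0,0],[0,0,0.002],0],
  [[0,0,0],[0,0,0],0],
  [[0,0,0],[0,0,0],0],
])

```text
time_s: 8.0
tcp_pos: [0.6295, -0.038, 0.0411]
ee_rot: [0.581, 0.814, 0.0, 0.0]
wrist_force: [-0.0, -0.4, -0.8]
finger_gap: 0.435
grip_force: 61.0
```

Down 1.5 mm more, then release moderately.

drive_tool([
  [[0,0,0],[0,0,0.001],0],
  [[0,0,0],[0,0,0.001],0],
  [[0,0,0],[0,0,0],0],
  [[0,0,0],[0,0,0],0.65],
  [[0,0,0],[0,0,0],0.65],
  [[0,0,0],[0,0,0],0.65],
  [[0,0,0],[0,0,0],0.65],
])

```text
time_s: 8.7
tcp_pos: [0.6294, -0.0379, 0.0389]
ee_rot: [0.581, 0.814, -0.0, 0.0]
wrist_force: [0.0, -0.0, -0.1]
finger_gap: 0.649
grip_force: 0.0
```

drive_tool([
  [[0,0,0],[0,0,-0.03],0.65],
  [[0,0,0],[0,0,-0.04],0.65],
  [[0,0,0],[0,0,-0.04],0.65],
  [[0,0,0],[-0.02,0,0],0.65],
  [[0,0,0],[0,0,0],0.65],
  [[0,0,0],[0,0,0],0.65],
])

```text
time_s: 9.3
tcp_pos: [0.6356, -0.0569, 0.1486]
ee_rot: [0.581, 0.814, -0.0, -0.0]
wrist_force: [0.1, 0.9, -0.3]
finger_gap: 0.651
grip_force: 0.0
```

Run:
```python
from h import *
f,T,s=wristcam("w5");print(s["tcp_pos"],s["wrist_force"],toolshift(s,[.6305,-.0401,.06]))
```

```text
[ 0.63557583 -0.05689342  0.14864874] [ 0.05298149  0.90321363 -0.25748406] [0.0175 0.0007 0.0887]
```

View pics/w5.png

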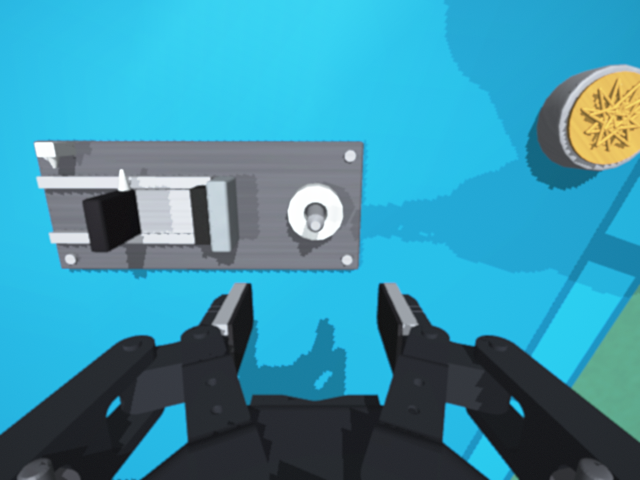

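Collar sits flat on the plate around the post, centred at (315,212).

drive_tool([
  [[0,0,0],[0.02,0.005,-0.04],1],
  [[0,0,0],[0.045,0.01,0],1],
  [[0,0,0],[0.045,0.01,0],1],
  [[0,0,0],[0.045,0.01,0],1],
  [[0,0,0],[0.045,0.01,0],1],
  [[0,0,0],[0.045,0.01,0],1],
  [[0,0,0],[0.04,0.01,0],1],
  [[0,0,0],[0,0,0],1],
  [[0,0,0],[0,0,0],1],
  [[0,0,0],[0,0,0],1],
])

```text
time_s: 10.35
tcp_pos: [0.6045, 0.2329, 0.1884]
ee_rot: [0.581, 0.814, -0.001, -0.0]
wrist_force: [0.2, -0.9, -0.7]
finger_gap: 1.001
grip_force: 0.0
```

```bash
cat >> h.py <<'E'
def reel(f,T,z,rows,cols):
    """top flange of the reel: dark ring; lower part of its contour is the top face's rim"""
    v=f["frame"].max(2);k=np.zeros(v.shape,bool);k[rows[0]:rows[1],cols[0]:cols[1]]=1
    a,c,mm,st=max(blobs((v<75)&k,300),key=lambda b:b[0])
    hole=[(h[0],h[1]) for h in blobs((~mm)&k,20) if h[0]<3000]
    return a,c,st,hole,mm
E
python3 - <<'E'
from h import *
f,T,s=wristcam("w6");print(s["tcp_pos"],s["wrist_force"])
a,c,st,hole,mm=reel(f,T,.042,(150,320),(235,400));print(a,c,st)
for h in hole: print(h,cast(f,h[1],.042,T))
p=cast(f,c,.042,T);print(p,toolshift(s,p))
E
```

```text
[0.60450812 0.23292636 0.1884011 ] [ 0.19937519 -0.88310818 -0.67405462]
3030 [317.79438944 223.80033003] [286 188  65  70]
(np.int32(118), array([316.23728814, 193.87288136])) [0.59688876 0.2593843  0.042     ]
(np.int32(334), array([317.75149701, 227.25149701])) [0.60672482 0.23445537 0.042     ]
[0.60583198 0.23714961 0.042     ] [0.0037 0.0028 0.1464]
```

View pics/w6.png

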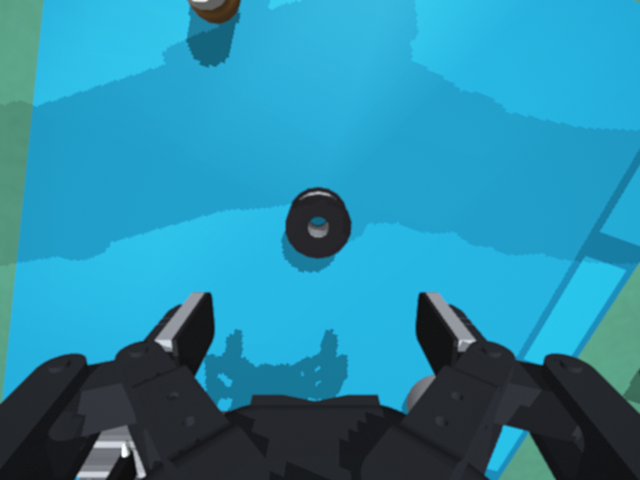

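Reel's bore at (318,227), between and ahead of the fingers with clear space around it.

drive_tool([
  [[0,0,0],[0.001,0.0025,0.04],1],
  [[0,0,0],[0,0,0.04],1],
  [[0,0,0],[0,0,0.035],1],
  [[0,0,0],[0,0,0.025],1],
  [[0,0,0],[0,0,0.015],1],
  [[0,0,0],[0,0,0],1],
  [[0,0,0],[0,0,0],1],
  [[0,0,0],[0,0,0],1],
])

```text
time_s: 11.2
tcp_pos: [0.6077, 0.2357, 0.0354]
ee_rot: [0.581, 0.814, 0.001, 0.0]
wrist_force: [-0.3, -0.9, 0.8]
finger_gap: 0.999
grip_force: 0.0
```

Run:
```python
from h import *
f,T,s=wristcam("w7");print(s["tcp_pos"],s["wrist_force"])
g=cv2.cvtColor(f["frame"],cv2.COLOR_RGB2GRAY)
g=cv2.blur(g,(3,1))
print("col",g[225:400,316].tolist());print("row",g[315,220:430].tolist())
```

```text
[0.60766303 0.23574018 0.03543285] [-0.30382851 -0.85562858  0.75232054]
col [150, 150, 151, 150, 150, 149, 149, 150, 149, 149, 150, 149, 141, 112, 71, 46, 48, 48, 44, 40, 40, 38, 52, 104, 169, 215, 225, 225, 226, 227, 224, 217, 215, 218, 224, 225, 222, 219, 219, 222, 222, 221, 217, 185, 113, 48, 35, 44, 48, 47, 44, 45, 45, 46, 46, 46, 46, 46, 46, 46, 47, 47, 45, 46, 46, 45, 45, 44, 41, 40, 40, 40, 40, 40, 40, 40, 40, 40, 41, 43, 44, 44, 43, 42, 40, 40, 40, 40, 39, 38, 40, 54, 78, 95, 98, 97, 96, 96, 96, 98, 108, 126, 138, 141, 143, 146, 152, 154, 154, 155, 157, 157, 157, 157, 157, 156, 155, 155, 153, 153, 154, 154, 155, 160, 170, 188, 207, 194, 124, 48, 30, 35, 42, 46, 46, 43, 41, 40, 39, 39, 39, 40, 40, 39, 39, 40, 39, 40, 42, 44, 43, 44, 43, 43, 42, 41, 37, 33, 31, 32, 31, 30, 31, 31, 30, 31, 29, 30, 29, 34, 53, 85, 105, 112, 105]
row [145, 159, 166, 167, 167, 167, 167, 167, 166, 166, 166, 167, 167, 167, 166, 166, 166, 166, 166, 167, 165, 155, 130, 93, 60, 42, 39, 39, 40, 40, 39, 39, 40, 40, 39, 40, 40, 41, 41, 41, 41, 40, 40, 40, 40, 40, 40, 40, 40, 40, 39, 39, 40, 40, 40, 39, 40, 39, 40, 39, 40, 40, 40, 40, 39, 39, 40, 40, 40, 40, 40, 41, 41, 42, 44, 44, 45, 44, 44, 44, 44, 44, 43, 44, 43, 44, 43, 43, 44, 46, 48, 48, 46, 43, 41, 40, 40, 40, 39, 38, 38, 38, 39, 40, 40, 40, 40, 39, 40, 39, 40, 39, 39, 39, 39, 39, 39, 40, 40, 40, 40, 40, 40, 40, 40, 40, 40, 40, 40, 40, 40, 40, 40, 40, 40, 40, 40, 40, 40, 40, 40, 39, 39, 40, 40, 40, 40, 40, 40, 40, 40, 40, 40, 40, 40, 39, 40, 49, 72, 104, 131, 144, 147, 147, 147, 147, 146, 145, 135, 120, 103, 94, 91, 91, 91, 91, 91, 91, 91, 91, 91, 91, 91, 91, 91, 90, 92, 95, 101, 106, 114, 123, 134, 141, 142, 127, 94, 57, 32, 23, 24, 24, 24, 23, 23, 24, 23, 23, 23, 24]
```

Run:
```python
from h import *
f,T,s=wristcam();print(s["tcp_pos"],s["wrist_force"])
for uv in((313,316.3),(313,353.2),(313,394.5),(242.6,315),(378,315)): print(uv,toolshift(s,cast(f,uv,.042,T)))
```

```text
[0.60758102 0.23585769 0.0354016 ] [0.19788352 0.04869686 0.07139756]
(313, 316.3) [ 0.0083 -0.0004 -0.0066]
(313, 353.2) [-0.0071 -0.0005 -0.0066]
(313, 394.5) [-0.0258 -0.0005 -0.0066]
(242.6, 315) [ 0.0089 -0.0259 -0.0066]
(378, 315) [ 0.0088  0.0231 -0.0065]
```

drive_tool([
  [[0,0,0],[0,-0.0015,0.002],0.85],
  [[0,0,0],[0,0,0],0.7],
  [[0,0,0],[0,0,0],0.5],
  [[0,0,0],[0,0,0],0.2],
  [[0,0,0],[0,0,0],0],
  [[0,0,0],[0,0,0],0],
  [[0,0,0],[0,0,0],0],
])

```text
time_s: 12.0
tcp_pos: [0.6054, 0.2353, 0.0328]
ee_rot: [0.581, 0.814, 0.0, -0.0]
wrist_force: [-5.7, -1.1, 14.0]
finger_gap: 0.6
grip_force: 59.6
```

```bash
cat >> h.py <<'E'
def hole_edges(f,T,s,dz,u=314):
    """bore of the held reel: transition rows down column u -> tool x of both edges, at dz below TCP"""
    g=cv2.blur(cv2.cvtColor(f["frame"],cv2.COLOR_RGB2GRAY),(5,1))[285:420,u].astype(int)
    r=np.where(g>68)[0];r=r[r<100];z=s["tcp_pos"][2]-dz
    return r[0]+285,r[-1]+285,[toolshift(s,cast(f,(u,v),z,T)) for v in (r[0]+284.5,r[-1]+285.5)]
E
python3 - <<'E'
from h import *
f,T,s=wristcam();print(s["tcp_pos"],s["wrist_force"],s["finger_gap"],s["grip_force"])
print(hole_edges(f,T,s,s["tcp_pos"][2]-.042))
E
```

```text
[0.60543751 0.23532072 0.03276705] [-5.70367473 -1.14636109 13.95000415] 0.6002519425224194 59.599901139736176
(np.int64(321), np.int64(359), [array([ 0.0082, -0.0001, -0.0092]), array([-0.0079, -0.0001, -0.0092])])
```

drive_tool([
  [[0,0,0],[0,0,-0.02],0],
  [[0,0,0],[0,0,-0.04],0],
  [[0,0,0],[0,0,-0.04],0],
  [[0,0,0],[-0.0285,-0.006,-0.03],0],
  [[0,0,0],[-0.04,-0.01,0],0],
  [[0,0,0],[-0.04,-0.01,0],0],
  [[0,0,0],[-0.04,-0.01,0],0],
  [[0,0,0],[-0.04,-0.01,0],0],
  [[0,0,0],[-0.04,-0.01,0],0],
  [[0,0,0],[-0.02,-0.01,0],0],
  [[0,0,0],[0,0,0],0],
  [[0,0,0],[0,0,0],0],
])

```text
time_s: 13.25
tcp_pos: [0.6235, -0.0215, 0.1618]
ee_rot: [0.581, 0.814, -0.0, -0.0]
wrist_force: [0.3, 0.7, -2.5]
finger_gap: 0.597
grip_force: 62.8
```

Run:
```python
from h import *
f,T,s=wristcam();print(s["tcp_pos"],s["wrist_force"],s["finger_gap"],s["grip_force"],toolshift(s,[.6303,-.04,.06]))
print(hole_edges(f,T,s,-.0092))
g=cv2.cvtColor(f["frame"],cv2.COLOR_RGB2GRAY);print(g[180:262:2,300:326:3])
```

```text
[ 0.62347292 -0.02154966  0.16178613] [ 0.34205418  0.71186089 -2.48683003] 0.596501733178458 62.766621708869934 [-0.0197  0.0005  0.1018]
(np.int64(320), np.int64(358), [array([ 0.0085, -0.0001, -0.0092]), array([-0.0075, -0.0001, -0.0092])])
[[174 173 174 173 173 172 173 173 173]
 [174 174 173 173 173 173 173 172 173]
 [174 173 173 173 174 173 172 172 172]
 [173 173 173 173 174 174 173 172 173]
 [148 157 152 151 160 153 158 157 152]
 [122 122 121 121 121 121 121 121 119]
 [142 141 142 141 141 142 142 142 142]
 [142 143 143 143 144 143 143 143 143]
 [148 147 148 148 148 149 149 148 147]
 [149 149 149 149 150 149 149 148 148]
 [148 148 149 148 148 148 148 148 148]
 [144 145 145 145 144 144 144 144 144]
 [143 143 144 144 145 144 144 144 143]
 [144 143 145 144 145 145 145 145 145]
 [144 145 145 144 145 145 146 146 146]
 [145 145 145 145 146 145 146 146 145]
 [147 147 146 146 145 145 147 146 146]
 [143 143 142 142 142 143 143 143 143]
 [141 141 141 141 140 141 141 141 141]
 [145 146 146 146 145 145 145 146 146]
 [150 149 150 149 148 149 149 149 149]
 [148 149 149 149 149 149 149 149 148]
 [150 150 148 148 148 147 147 148 147]
 [147 147 146 147 147 151 145 139 131]
 [146 145 159 190 199 208 212 179 144]
 [145 167 208 220 222 222 222 223 209]
 [172 205 221 235 241 248 249 231 223]
 [197 221 255 255 255 255 255 255 252]
 [229 255 255 255 255 255 255 255 255]
 [255 255 255 255 255 255 255 255 255]
 [255 255 255 255 238 211 251 255 255]
 [237 195 113  74  52  47  58  85 141]
 [ 50  46  51  56  53  54  54  55  50]
 [ 53  52  50  48  47  47  47  49  50]
 [ 46  47  46  46  44  45  38  42  46]
 [ 45  47  58  74 112 152 104  66  47]
 [110 158 177 207 227 235 220 197 160]
 [223 229 227 224 236 230 227 227 225]
 [230 225 226 231 232 231 229 227 228]
 [235 235 233 227 223 223 222 209 221]
 [226 212 214 219 224 219 191 210 213]]
```

drive_tool([
  [[0,0,0],[-0.02,0.0005,0.01],0],
  [[0,0,0],[0,0,0.03],0],
  [[0,0,0],[0,0,0.015],0],
  [[0,0,0],[0,0,0],0],
  [[0,0,0],[0,0,0],0],
  [[0,0,0],[0,0,0],0],
])

```text
time_s: 13.9
tcp_pos: [0.6312, -0.0396, 0.108]
ee_rot: [0.581, 0.814, 0.0, 0.0]
wrist_force: [-0.3, -0.1, -1.7]
finger_gap: 0.595
grip_force: 62.9
```

Run:
```python
from h import *
s=observe();print(s["tcp_pos"],toolshift(s,[.6303,-.04,.06]))
```

```text
[ 0.63122172 -0.03957     0.10795355] [-0.0001 -0.0011  0.048 ]
```

drive_tool([
  [[0,0,0],[-0.0003,-0.0008,0],0],
  [[0,0,0],[0,0,0.008],0],
  [[0,0,0],[0,0,0.008],0],
  [[0,0,0],[0,0,0.008],0],
  [[0,0,0],[0,0,0],0],
  [[0,0,0],[0,0,0],0],
])

```text
time_s: 14.5
tcp_pos: [0.6298, -0.0407, 0.0825]
ee_rot: [0.581, 0.814, -0.0, -0.0]
wrist_force: [-0.4, 0.1, -0.7]
finger_gap: 0.596
grip_force: 62.9
```

Threaded (bottom at ~50 mm, no force). Lower to just above home.

drive_tool([
  [[0,0,0],[0,0,0.008],0],
  [[0,0,0],[0,0,0.008],0],
  [[0,0,0],[0,0,0.004],0],
  [[0,0,0],[0,0,0.001],0],
  [[0,0,0],[0,0,0],0],
  [[0,0,0],[0,0,0],0],
])

```text
time_s: 15.1
tcp_pos: [0.6301, -0.0407, 0.0621]
ee_rot: [0.581, 0.814, 0.0, 0.0]
wrist_force: [-1.3, -0.1, -2.1]
finger_gap: 0.596
grip_force: 62.9
```

drive_tool([
  [[0,0,0],[0,0,0.001],0],
  [[0,0,0],[0,0,0],0],
  [[0,0,0],[0,0,0],0.78],
  [[0,0,0],[0,0,0],0.78],
  [[0,0,0],[0,0,0],0.78],
  [[0,0,0],[0,0,0],0.78],
])

```text
time_s: 15.7
tcp_pos: [0.63, -0.0406, 0.0609]
ee_rot: [0.581, 0.814, 0.0, 0.0]
wrist_force: [0.6, -0.3, -0.4]
finger_gap: 0.777
grip_force: 0.0
```

drive_tool([
  [[0,0,0],[0,0,-0.02],0.78],
  [[0,0,0],[0,0,-0.04],0.78],
  [[0,0,0],[0,0,-0.04],0.6],
  [[0,0,0],[-0.02,-0.03,-0.02],0.6],
  [[0,0,0],[0,-0.03,0],0.6],
  [[0,0,0],[0,-0.03,0],0.6],
  [[0,0,0],[0,0,0],0.6],
  [[0,0,0],[0,0,0],0.6],
])

```text
time_s: 16.5
tcp_pos: [0.5512, -0.0888, 0.1813]
ee_rot: [0.581, 0.814, 0.0, 0.0]
wrist_force: [0.5, -0.3, 0.9]
finger_gap: 0.597
grip_force: 0.0
```

Run:
```python
from h import *
f,T,s=wristcam("w8");print(s["tcp_pos"],s["wrist_force"],toolshift(s,[.5048,-.085,.064]))
```

```text
[ 0.55124265 -0.08881204  0.18130308] [ 0.49949181 -0.26612763  0.89728185] [ 0.0186 -0.0428  0.1173]
```

View pics/w8.png

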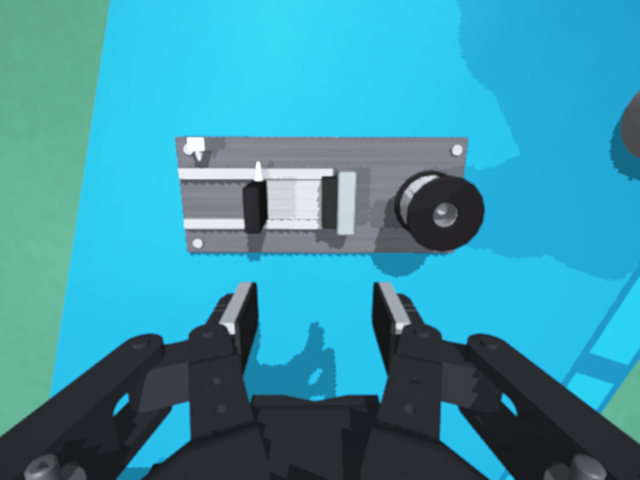

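Reel is seated on the post at (444,213). Pointer tip is at (258,162), mark tip at (198,160), handle around (254,207).

Run:
```python
from h import *
f,T,s=wristcam();
g=cv2.cvtColor(f["frame"],cv2.COLOR_RGB2GRAY)
print(g[150:172:2,184:212:2]);print(g[156:184:2,246:272:2])
for n,uv,z in(("ptr",(258,162),.025),("mark",(198,160),.025),("reel",(444,213),.07)): 
    p=cast(f,uv,z,T);print(n,p,toolshift(s,p))
print(g[170:245:5,236:274:3])
```

```text
[[239 242 251 253 247 244 249 243 239 224 124 100  96 108]
 [214 241 241 238 150 188 242 222 158 106  91  92  83  92]
 [127 169 186 154  90 157 243 242 191 104  93  94  94 108]
 [135 130 124 109  97 112 230 244 185 100  93  95  94 122]
 [138 137 138 138 112  91 178 244 168  94  95  94  98 130]
 [138 139 137 137 122  99 123 191 128  94  95  94 105 137]
 [134 134 134 134 135 108  90  93  91  92  92  92 103 134]
 [134 134 134 134 130  98  91  92  92  93  92  91 118 134]
 [130 132 127 124 124  99  92  83  86  88  92  92 122 134]
 [193 194 192 192 193 192 190 178 173 173 184 188 189 189]
 [241 240 240 241 241 240 240 240 240 241 240 239 239 239]]
[[135 135 136 135 135 134 134 134 134 135 134 133 134]
 [138 138 138 138 138 138 138 138 137 138 139 138 139]
 [136 137 137 137 135 144 141 135 136 137 137 132 132]
 [134 134 134 134 134 239 234 138 133 133 131 119 113]
 [134 134 135 134 142 255 255 146 131 133 130 114 113]
 [134 132 128 130 160 255 255 165 130 126 122 115 114]
 [175 175 172 172 200 255 255 209 164 159 161 169 173]
 [234 234 233 233 234 255 255 229 209 209 214 230 234]
 [234 235 
[... 649 characters left out ...]
94  94  88 193 247 212  89 149 170 168]
 [136 126 139  71  27  29  28  26  25  15 152 210 209]
 [136 138  55  49  48  48  46  31  19  17 133 213 212]
 [138 140  67  50  49  47  47  33  19  18 118 213 211]
 [134 135  72  48  48  46  45  36  18  18 114 212 209]
 [132 132  88  47  47  47  44  37  20  18 110 214 211]
 [131 132  91  48  47  45  44  36  19  18  84 208 208]
 [131 130  98  45  46  46  44  37  18  19  65 210 211]
 [229 229 191  44  46  45  44  38  21  16 141 223 200]
 [234 233 227  45  46  45  44  40  20  98 198 233 232]
 [ 88 102  87  44  44  44  42  39  49  89  92  91  90]
 [134 134 135 130  92  92  92  91  91  92 134 136 135]
 [132 133 134 134  93  90  90  89  89 108 135 134 134]]
```

drive_tool([
  [[0,0,0],[0.02,-0.0445,0],0.6],
  [[0,0,0],[0,0,0.03],0.6],
  [[0,0,0],[0,0,0.03],0.6],
  [[0,0,0],[0,0,0],0.6],
  [[0,0,0],[0,0,0],0.6],
  [[0,0,0],[0,0,0],0.6],
])

```text
time_s: 17.2
tcp_pos: [0.5037, -0.0845, 0.1219]
ee_rot: [0.581, 0.814, 0.0, 0.001]
wrist_force: [0.3, 0.1, -0.2]
finger_gap: 0.602
grip_force: 0.0
```

Run:
```python
from h import *
s=observe();print(s["tcp_pos"],toolshift(s,[.5026,-.0839,.064]))
```

```text
[ 0.50372065 -0.08451799  0.12188617] [ 0.001  -0.0009  0.0579]
```

drive_tool([
  [[0,0,0],[0.001,-0.001,0.02],0.6],
  [[0,0,0],[0,0,0.02],0.6],
  [[0,0,0],[0,0,0.015],0.6],
  [[0,0,0],[0,0,0.005],0.6],
  [[0,0,0],[0,0,0],0.4],
  [[0,0,0],[0,0,0],0.2],
  [[0,0,0],[0,0,0],0],
  [[0,0,0],[0,0,0],0],
  [[0,0,0],[0,0,0],0],
  [[0,0,0],[0,0,0],0],
])

```text
time_s: 18.2
tcp_pos: [0.5023, -0.0837, 0.062]
ee_rot: [0.581, 0.814, 0.001, 0.001]
wrist_force: [0.3, 0.2, 6.2]
finger_gap: 0.124
grip_force: 58.8
```

Gripped (gap ≈ 12 mm). Pull 46 mm along tool −y.

drive_tool([
  [[0,0,0],[0,-0.008,0],0],
  [[0,0,0],[0,-0.01,0],0],
  [[0,0,0],[0,-0.01,0],0],
  [[0,0,0],[0,-0.01,0],0],
  [[0,0,0],[0,-0.006,0],0],
  [[0,0,0],[0,-0.002,0],0],
  [[0,0,0],[0,0,0],0],
  [[0,0,0],[0,0,0],0],
  [[0,0,0],[0,0,0],0],
])

```text
time_s: 19.1
tcp_pos: [0.46, -0.0982, 0.062]
ee_rot: [0.581, 0.814, 0.001, 0.001]
wrist_force: [7.3, 4.5, 0.5]
finger_gap: 0.128
grip_force: 59.0
```

Run:
```python
from h import *
f,T,s=wristcam();print(s["tcp_pos"],s["wrist_force"],s["finger_gap"],s["grip_force"])
print("moved",toolshift(s,[.5023,-.0837,.062]))
cv2.imwrite("pics/w9.png",cv2.resize(f["frame"][60:320,180:460,::-1],None,fx=2,fy=2))
```

```text
[ 0.45996019 -0.09815415  0.0619708 ] [7.34349911 4.54223795 0.52730899] 0.12765946600083278 59.037076234817505
moved [-0.0001  0.0447  0.0001]
```

View pics/w9.png

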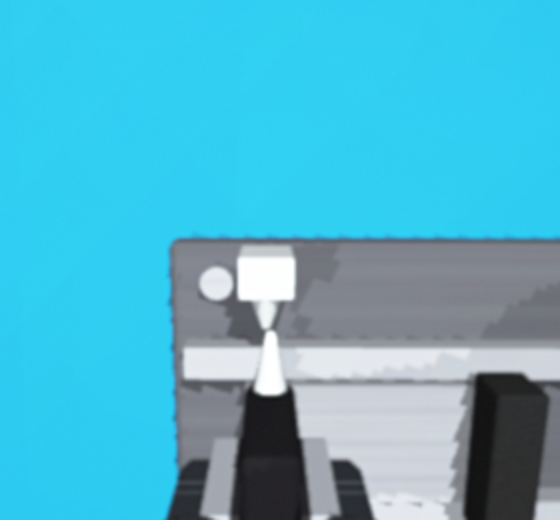

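Pointer tip (270,332) faces the mark tip (267,328), which is under 1 mm off. I'll hold a little longer and hand in.

drive_tool([
  [[0,0,0],[0,-0.0005,0],0],
  [[0,0,0],[0,0,0],0],
  [[0,0,0],[0,0,0],0],
  [[0,0,0],[0,0,0],0],
  [[0,0,0],[0,0,0],0],
  [[0,0,0],[0,0,0],0],
  [[0,0,0],[0,0,0],0],
  [[0,0,0],[0,0,0],0],
])

```text
time_s: 19.95
tcp_pos: [0.4595, -0.0983, 0.062]
ee_rot: [0.581, 0.814, 0.001, 0.001]
wrist_force: [7.7, 2.9, -1.0]
finger_gap: 0.129
grip_force: 59.0
```

```bash
python3 -c "
from rig import *
print(close_job())"
```

```text
the job is handed in; nothing more can be done
None
```

The job is handed in at about 20 s with no verdict returned: the collar and reel are home on the post and released, and the gripper is holding the clamp handle out with its pointer within about 1 mm of the mark.

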